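# Step the parts selector to the ring sample and press the latch button

## Task

Push the upright tab of the rotary selector on top of the steel locker around until its pointer points at the ring-shaped steel sample, pushing the tab from one side only and not pinching it between the fingers. Then press the round brass latch button beside the dial fully down and let it spring back, leaving the selector at the ring. Press the button only once the selector is set, and leave the loose parts on the locker and bench where they lie.

Things in the scene. Friction and masses are not known exactly. Their poses are not given: they have to be found in the camera images.
- locker: Low grey steel parts locker, fixed to the bench, 300 mm (x) by 460 mm (y), its flat top 90 mm above the bench. Origin: centre of its underside; its x axis points from its drawer fronts to its back, z up. The selector axis stands at (20, 80) mm and the latch button at (-50, -140) mm in its frame. Its place and yaw on the bench vary.
- selector (a joint): Turn of the selector about its vertical axis, rad, -1.6 to 1.6 between stops, growing counter-clockwise seen from above; at 0 the pointer points along the locker's -x. It has no detents: it stays where it is left and does not spring back or coast. Dry friction of 0.15 N m, so about 2.5 N pushes the tab.
- selector_axis (a point): Point on the selector's axis at the top face of its black disc (disc 100 mm across, 12 mm thick, top face 108 mm above the bench). Axis vertical.
- selector_tab (a point): Centre of the top of the selector's upright black tab, 62 mm from the axis, 151 mm above the bench. The tab stands 43 mm above the disc, is 26 mm long radially and 14 mm thick across the direction of push (an 8 mm core with a 20 by 40 mm cheek plate 3 mm thick on each broad side). There is free room on both sides along its path; the sample labels are at most 18 mm high and stay below it.
- selector_aim (a point): The point where the selector's pointer aims, 105 mm from the axis in the direction of the tab and pointer bar, 102 mm above the bench (in empty air: the bar itself ends 80 mm from the axis). Over a label's centre when the pointer points straight at it.
- label_ring: One of four fixed steel sample labels standing on the dial plate, each on a round foot 44 mm across and 2 mm thick, their centres 105 mm from the selector axis. This one, the one to select, is a ring 40 mm outside, 26 mm inside, with its top 10 mm above the locker top. Which of the four places on the arc it has varies. Origin: centre of the foot's underside, on the locker top.
- label_dome: One of four fixed steel sample labels standing on the dial plate, each on a round foot 44 mm across and 2 mm thick, their centres 105 mm from the selector axis. This one is a dome 40 mm across, 15 mm high. Origin: centre of the foot's underside, on the locker top.
- label_block: One of four fixed steel sample labels standing on the dial plate, each on a round foot 44 mm across and 2 mm thick, their centres 105 mm from the selector axis. This one is a small block, 22 by 36 mm, with two screw heads, 16 mm high. Origin: centre of the foot's underside, on the locker top.
- label_pin: One of four fixed steel sample labels standing on the dial plate, each on a round foot 44 mm across and 2 mm thick, their centres 105 mm from the selector axis. This one is a plain upright pin 10 mm thick, 18 mm high. Origin: centre of the foot's underside, on the locker top.
- latch (a joint): Travel of the brass latch button, m: 0 up, 0.010 fully down. It springs back; fully down takes about 5 N.
- latch_top (a point): Centre of the top of the brass latch button (32 mm across, in a dark steel housing 48 mm across and 12 mm high); up, it stands 116 mm above the bench, 14 mm proud of the housing; pressed straight down.
- lens: Loose yellow signal lens, 80 mm across, 28 mm high, lying on the locker top. Leave alone. Origin: centre of its underside.
- bushing: Loose steel bushing, 24 mm across, 30 mm high, standing on the locker top behind the dial. Leave alone. Origin: centre of its underside.
- gasket: Loose red gasket disc, 90 mm across with a 44 mm hole, 6 mm thick, on the bench. Leave alone. Origin: centre of its underside.
- terminal_block: Loose cast-iron terminal block, 50 x 100 x 34 mm, on the bench. Leave alone. Origin: centre of its underside.
- pliers: Loose blue-handled crimping pliers, about 195 mm long, 16 mm high, lying on the bench. Leave alone. Origin: under the pivot.
- ferrule_jar: Loose closed jar, 52 mm across, 70 mm high, on the bench. Leave alone. Origin: centre of its underside.

How it is judged:
On the way, in this order (a step that is already met when the one before it is completed fails the run):
1. the selector points at the ring sample (horizontal distance between selector_aim and label_ring below 0.015 m), for 0.3 s.
2. the latch button is pressed down (horizontal distance between selector_aim and label_ring below 0.015 m and value of joint latch above 0.008 m), for 0.1 s.
At the end, for the whole second after the job is handed in: The selector's aim point is within 15 mm (about 8 degrees) of the centre of the ring label, the latch button has been pressed at least 8 mm down after that and is up again (under 2 mm), and no loose part has been moved more than 15 mm (horizontal distance between selector_aim and label_ring below 0.015 m and value of joint latch below 0.002 m and not (distance of lens from where it was at the start of the episode above 0.015 m) and not (distance of bushing from where it was at the start of the episode above 0.015 m) and not (distance of gasket from where it was at the start of the episode above 0.015 m) and not (distance of terminal_block from where it was at the start of the episode above 0.015 m) and not (distance of pliers from where it was at the start of the episode above 0.015 m) and not (distance of ferrule_jar from where it was at the start of the episode above 0.015 m)); the robot touches nothing.
It fails at once if the latch button is pressed more than 4 mm while the selector is not at the ring (value of joint latch above 0.004 m and not (horizontal distance between selector_aim and label_ring below 0.015 m)).
It fails at once if the tab is pinched: the fingers press on both its sides at once (contact force between the fingers and selector_c4 above 1.5 N and contact force between the fingers and selector_c5 above 1.5 N).
It fails at once if a loose part is moved more than 15 mm or lifted (distance of any of lens, bushing, gasket, terminal_block, pliers, ferrule_jar from where it was at the start of the episode above 0.015 m).
It also fails if it takes over 48 s, if anything falls off the work surface, if the arm or the gripper's body presses on something with over 40 N, if the wrist force passes 120 N, or if a joint passes its speed limit or range.

## Robot

A 6-joint arm with a two-finger parallel gripper is mounted at the origin on the work surface. World frame = base frame: x ahead of the robot, y to its left, z up, the work surface at z = 0. Lengths are in m, angles in rad, forces in N, time in s.
With the tool pointing down it reaches from about 0.35 to 0.775 m from the base axis. Payload 5.5 kg.
Tool frame: the origin (TCP) lies at the very end of the fingers, on their centre line; the grasp point (between the pads) lies behind it (env.hold_point_z is the z of the grasp point in the tool frame, in m); z points along the fingers, y is the line along which they close (so a half turn about z gives the same grasp; the last joint's range is limited). The gripper opens to 85 mm and grips with 20 to 120 N. Pads are 22 mm wide; open, the fingers measure 114 mm over their backs; the gripper's body (76 mm by 85 mm) begins 54 mm behind the grasp point. The pads swing forward as they close: fully open they stand 13 mm farther back than shut.
Start: joints at [1.185, 0.313, 0.046, 1.304, 0, 1.431], TCP at [0.14, 0.558, 0.231] pointing down, gripper open.
Joint ranges: [-2.76, 2.76], [-0.86, 1.69], [-1.03, 1.26], [-2.2, 2.34], [-1.47, 1.5], [-3.14, 3.14]. Speed limits (rad/s): [2.57, 2.57, 3.14, 3.14, 3.14, 3.14].

## Interface

Orientations are given as a unit quaternion [w, x, y, z].
In Python, from workcell import env gives the robot as it stands.
- The arm moves only by the tool arm_command, never from a script. Its argument "rows" is a list of rows, each an object with "delta_pos": the shift along the tool's x, y, z scaled (see below), a list of three; "rot": the turn, a rotation vector about the tool's x, y, z scaled (see below), a list of three; "fingers": the closure, from 0 (fully open) to 1 (shut). A call has 1 to 20 rows; each row shifts and turns the commanded pose from where the row before left it, along the tool's axes as they then stand; what a row does not reach is not made up. The controller multiplies each number of a shift by 0.02 m and each number of a turn by 360 degrees. A row lasts 1/10 s, in which the tool goes at most 50 mm and 8.59 degrees, less where a joint would pass 70% of its speed; a pose out of reach is approached as far as the arm can. A call with a number of a shift or a turn outside -1 to 1 is refused whole. A call with a gripper value outside its range is refused whole. The fingers move at their own pace and stop on an object; "squeeze" is the grip in N (left out, the last holds). Time passes only in rows, so rows that do not move let the fingers close. It gives the time, the measured TCP pose, the force and the opening at its end, in the units of the state.
- env.get_state(): the state, without advancing time (a new reading comes with each control period).
- env.read_camera(name): name is "scene" or "side" or "wrist"; returns (picture, depth): 400x640x3 uint8, blue, green, red; 400x640 float32, m along the optical axis (not along the pixel's ray), 0 where there is no reading.
- env.get_calibration(name): a dict with "mtx" (3x3 intrinsics, pixels), "R" (3x3) and "t" (3): a world point X has camera coordinates R X + t. Camera axes: x right, y down, z forward; pixel columns grow to the right and rows downward; lengths in m; the calibration is good to about 2 mm. The wrist camera is an equidistant fisheye: a pixel r from the principal point sees the ray r / f radians off the axis. A picture is of the moment at which its call begins: read the wrist's pose just before it. get_calibration takes no time and is no camera call; for the wrist camera it gives the pose at the moment of the call.
- env.hand_in(): hands the job in, once; it reports no verdict.
The state is a dict: "clock": time; "joint_pos": joint angles; "qvel": joint speeds; "tau": joint torques, N m; "tcp_pos": TCP position; "orientation": TCP orientation; "wrist_force": force on the tool from outside, world axes, zero at the start; "ft_torque": the same for the moment, N m; "finger_gap": finger opening in m.
Only numpy, scipy, OpenCV 4.12 (cv2) and the standard library are available. Lean on these libraries where they do the work, as an engineer would, in place of code of your own. Each camera call takes 0.05 s, during which the arm holds its last target. There are 200 camera calls.

## Working session

There is one attempt and no reset: what is moved stays moved. The work goes in short steps, Python scripts to look and compute and a tool call to move; the robot and the scene stay as the last step left them, time stands still between calls to the robot, and variables do not carry over. Pictures are saved under pics/ and viewed, on a budget of 10 in all, crops included, one or two more only if the job needs it, and the job is handed in when it is done.

Besides the shell and the picture viewer there is one more tool, called after ">>>" as name(argument=value, ...), one argument or row to a line, values as JSON. arm_command: Moves the arm, as the interface text tells. Shifts and turns lie within -1 to 1; 1 stands for 0.02 m of shift or 360 degrees of turn. Its arguments: {"type":"object","properties":{"rows":{"type":"array","items":{"type":"object","properties":{"delta_pos":{"type":"array","items":{"type":"number","minimum":-1,"maximum":1}},"rot":{"type":"array","items":{"type":"number","minimum":-1,"maximum":1}},"fingers":{"type":"number"}}}},"squeeze":{"type":"number"}},"required":["rows"]}

```bash
mkdir -p pics; ls
python3 - <<'E'
from workcell import env
import cv2,numpy as np
for n in ("scene","side"):
    im,d=env.read_camera(n); cv2.imwrite(f"pics/{n}0.png",im); np.savez(f"{n}0.npz",im=im,d=d,**env.get_calibration(n))
print(env.get_state(), env.hold_point_z)
E
```

```text
pics
{'clock': 0.1, 'joint_pos': array([1.18541386e+00, 3.13922168e-01, 4.50918322e-02, 1.30354819e+00,
       3.07589125e-06, 1.43119431e+00]), 'qvel': array([ 0.00027501, -0.00042403,  0.00134724,  0.00161802,  0.00034286,
        0.00078524]), 'tau': array([ 3.61070473e-03, -4.81725383e+01,  2.99243778e+01,  1.27385659e-02,
       -7.50637423e-05,  2.35513829e-05]), 'tcp_pos': array([0.13975051, 0.55731266, 0.23049948]), 'orientation': array([-2.06766493e-04,  1.22581107e-01,  9.92458184e-01, -7.63603136e-04]), 'wrist_force': array([ 0.01750645,  0.64778417, -0.77221025]), 'ft_torque': array([ 0.02529718,  0.03390061, -0.02112053]), 'finger_gap': 0.08546058285720644} -0.0187
```

View pics/scene0.png

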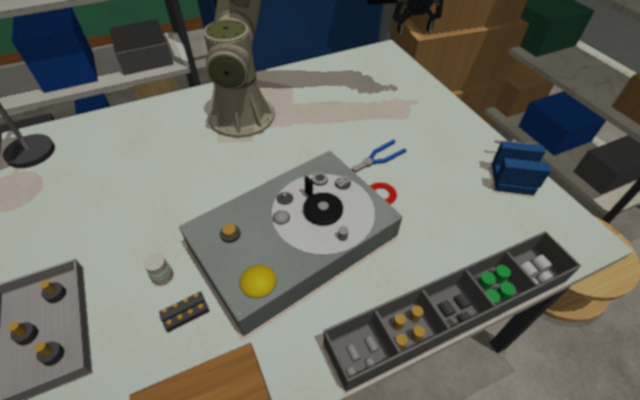

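View pics/side0.png

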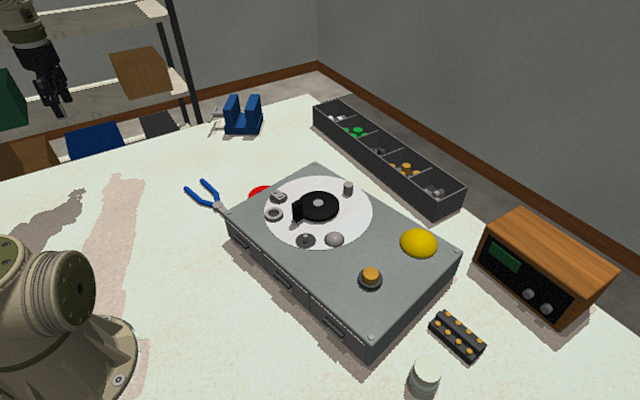

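Side view: disc hub about (319,203), tab near (298,210), button (371,274). The ring is probably at (274,213), with the dome at (334,240). I'll rectify the locker top to check.

```bash
cat > h.py <<'E'
import numpy as np,cv2
def ray(c,uv,z):
    K,R,t=c["mtx"],c["R"],np.ravel(c["t"]); o=-R.T@t
    d=R.T@np.linalg.inv(K)@np.array([uv[0],uv[1],1.]); return (o+d*(z-o[2])/d[2])[:2]
def proj(c,X):
    p=c["R"]@np.asarray(X,float)+np.ravel(c["t"]); p=c["mtx"]@p; return p[:2]/p[2]
def ortho(c,im,z,x0,x1,y0,y1,s):  # picture: right=-y, up=+x
    W=[(x1,y1),(x1,y0),(x0,y0),(x0,y1)]
    src=np.float32([proj(c,[a,b,z]) for a,b in W])
    dst=np.float32([((y1-b)*s,(x1-a)*s) for a,b in W])
    return cv2.warpPerspective(im,cv2.getPerspectiveTransform(src,dst),(int((y1-y0)*s),int((x1-x0)*s)),flags=cv2.INTER_CUBIC)
E
python3 - <<'E'
import numpy as np,cv2
from h import *
S=np.load("side0.npz");C=np.load("scene0.npz")
for n,c,hub,but in(("side",S,(319,203),(371,273)),("scene",C,(323,206),(230,231))):
    a=ray(c,hub,.108);b=ray(c,but,.116);print(n,a,b,np.linalg.norm(a-b))
a=ray(S,(319,203),.108)
x,y=a
o=[ortho(c,c["im"],.092,x-.15,x+.15,y-.15,y+.15,1300) for c in (S,C)]
for i in o:
    for k in range(0,390,65): cv2.line(i,(k,0),(k,5),(0,0,255));cv2.line(i,(0,k),(5,k),(0,0,255))
cv2.imwrite("pics/ortho.png",np.hstack(o))
E
```

```text
side [0.564085   0.04260006] [ 0.53712554 -0.1865063 ] 0.23068709692419875
scene [0.56159732 0.0465018 ] [ 0.54630107 -0.18241543] 0.22942770453880706
```

View pics/ortho.png

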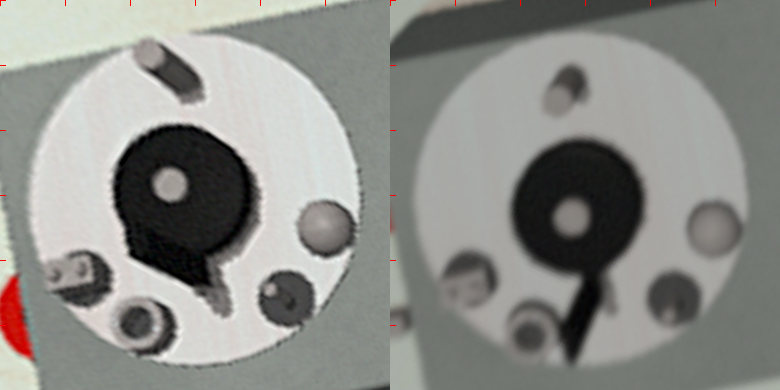

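Top view (right = -y, up = +x): block (80,278), ring (145,325), pin (288,298), dome (327,228); the tab points between ring and pin. So the tab has to be pushed clockwise (+y) to the ring. I'll get numbers from depth.

Run:
```python
import numpy as np,cv2
from h import *
for n in("side","scene"):
    c=np.load(n+"0.npz");d=c["d"];v,u=np.mgrid[:400,:640]
    P=np.stack([u*d,v*d,d],-1)@np.linalg.inv(c["mtx"]).T
    P=(P-np.ravel(c["t"]))@c["R"]; im=c["im"].astype(int)
    ok=(d>0)&(abs(P[...,0]-.53)<.3)&(abs(P[...,1]+.03)<.3)
    top=ok&(abs(P[...,2]-.09)<.004)
    (r)=cv2.minAreaRect(np.float32(P[top][:,:2])); print(n,"locker rect",r)
    near=ok&(np.hypot(P[...,0]-.563,P[...,1]-.044)<.09)
    dark=im.sum(2)<120
    disc=near&dark&(abs(P[...,2]-.108)<.005)
    (cx,cy),R=cv2.minEnclosingCircle(np.float32(P[disc&(np.hypot(P[...,0]-.563,P[...,1]-.044)<.056)][:,:2]));print("disc",cx,cy,R)
    tab=near&(P[...,2]>.128); q=P[tab];print("tab",len(q),q.mean(0),q.min(0),q.max(0))
    tt=q[q[:,2]>.147];print("tabtop",len(tt),tt.mean(0))
    b=ok&(np.hypot(P[...,0]-.54,P[...,1]+.185)<.03)&(abs(P[...,2]-.116)<.004);q=P[b];print("btn",len(q),q.mean(0))
```

```text
side locker rect ((0.5998026132583618, -0.08339786529541016), (0.36568745970726013, 0.5666331052780151), 11.58200454711914)
disc 0.5588789582252502 0.044929202646017075 0.05165977030992508
tab 120 [0.49803648 0.02948369 0.14201144] [0.48648972 0.02447551 0.12872232] [0.51298375 0.04015022 0.1518405 ]
tabtop 44 [0.49959661 0.03213141 0.14884638]
btn 170 [ 0.53594004 -0.18528257  0.11446318]
scene locker rect ((0.5582630038261414, -0.03655096888542175), (0.30266839265823364, 0.4606497585773468), 11.420868873596191)
disc 0.5598728656768799 0.043681852519512177 0.05257163569331169
tab 96 [0.50439905 0.03221403 0.14440822] [0.48802849 0.0249292  0.1282386 ] [0.51506184 0.04210818 0.15395553]
tabtop 51 [0.50221698 0.03350362 0.15058427]
btn 123 [ 0.53873415 -0.18416617  0.11634044]
```

>>> arm_command(
  rows=[
    {"delta_pos": [-1,-0.93,0],"fingers": 1},
    {"delta_pos": [-1,-0.93,0],"fingers": 1},
    {"delta_pos": [-1,-0.93,0],"fingers": 1},
    {"delta_pos": [-1,-0.93,0],"fingers": 1},
    {"delta_pos": [-1,-0.93,0],"fingers": 1},
    {"delta_pos": [-1,-0.93,0],"fingers": 1},
    {"delta_pos": [-1,-0.93,0],"fingers": 1},
    {"delta_pos": [-1,-0.93,0],"fingers": 1},
    {"delta_pos": [-1,-0.93,0],"fingers": 1},
    {"delta_pos": [-1,-0.93,0],"fingers": 1},
    {"delta_pos": [-1,-0.93,0],"fingers": 1},
    {"delta_pos": [-1,-0.93,0],"fingers": 1},
    {"delta_pos": [-1,-0.93,0],"fingers": 1},
    {"delta_pos": [-1,-0.93,0],"fingers": 1},
    {"delta_pos": [-1,-0.93,0],"fingers": 1},
    {"delta_pos": [-1,-0.93,0],"fingers": 1},
    {"delta_pos": [-1,-0.93,0],"fingers": 1},
    {"delta_pos": [-1,-0.93,0],"fingers": 1},
    {"delta_pos": [-1,-0.93,0],"fingers": 1},
    {"delta_pos": [-1,-0.93,0],"fingers": 1},
  ],
  squeeze=20,
)

```text
schema error: expected keys delta_pos, rot, fingers
```

>>> arm_command(
  rows=[
    {"delta_pos": [-1,-0.93,0],"rot": [0,0,0],"fingers": 1},
    {"delta_pos": [-1,-0.93,0],"rot": [0,0,0],"fingers": 1},
    {"delta_pos": [-1,-0.93,0],"rot": [0,0,0],"fingers": 1},
    {"delta_pos": [-1,-0.93,0],"rot": [0,0,0],"fingers": 1},
    {"delta_pos": [-1,-0.93,0],"rot": [0,0,0],"fingers": 1},
    {"delta_pos": [-1,-0.93,0],"rot": [0,0,0],"fingers": 1},
    {"delta_pos": [-1,-0.93,0],"rot": [0,0,0],"fingers": 1},
    {"delta_pos": [-1,-0.93,0],"rot": [0,0,0],"fingers": 1},
    {"delta_pos": [-1,-0.93,0],"rot": [0,0,0],"fingers": 1},
    {"delta_pos": [-1,-0.93,0],"rot": [0,0,0],"fingers": 1},
    {"delta_pos": [-1,-0.93,0],"rot": [0,0,0],"fingers": 1},
    {"delta_pos": [-1,-0.93,0],"rot": [0,0,0],"fingers": 1},
    {"delta_pos": [-1,-0.93,0],"rot": [0,0,0],"fingers": 1},
    {"delta_pos": [-1,-0.93,0],"rot": [0,0,0],"fingers": 1},
    {"delta_pos": [-1,-0.93,0],"rot": [0,0,0],"fingers": 1},
    {"delta_pos": [-1,-0.93,0],"rot": [0,0,0],"fingers": 1},
    {"delta_pos": [-1,-0.93,0],"rot": [0,0,0],"fingers": 1},
    {"delta_pos": [-1,-0.93,0],"rot": [0,0,0],"fingers": 1},
    {"delta_pos": [-1,-0.93,0],"rot": [0,0,0],"fingers": 1},
    {"delta_pos": [0,0,0],"rot": [0,0,0],"fingers": 1},
  ],
  squeeze=20,
)

```text
clock: 2.1
tcp_pos: [0.4239, 0.1204, 0.2309]
orientation: [0.0, 0.124, 0.992, -0.0]
wrist_force: [-0.1, 1.0, 1.0]
finger_gap: 0.0
```

>>> arm_command(
  rows=[
    {"delta_pos": [-0.95,-0.89,0],"rot": [0,0,0],"fingers": 1},
    {"delta_pos": [-0.95,-0.89,0],"rot": [0,0,0],"fingers": 1},
    {"delta_pos": [-0.95,-0.89,0],"rot": [0,0,0],"fingers": 1},
    {"delta_pos": [-0.95,-0.89,0],"rot": [0,0,0],"fingers": 1},
    {"delta_pos": [-0.95,-0.89,0],"rot": [0,0,0],"fingers": 1},
    {"delta_pos": [-0.95,-0.89,0],"rot": [0,0,0],"fingers": 1},
    {"delta_pos": [0,0,0.9],"rot": [0,0,0],"fingers": 1},
    {"delta_pos": [0,0,0.9],"rot": [0,0,0],"fingers": 1},
    {"delta_pos": [0,0,0.9],"rot": [0,0,0],"fingers": 1},
    {"delta_pos": [0,0,0.9],"rot": [0,0,0],"fingers": 1},
    {"delta_pos": [0,0,0.9],"rot": [0,0,0],"fingers": 1},
    {"delta_pos": [0,0,0.9],"rot": [0,0,0],"fingers": 1},
    {"delta_pos": [0,0,0],"rot": [0,0,0],"fingers": 1},
  ],
)

```text
clock: 3.4
tcp_pos: [0.5047, -0.0077, 0.1208]
orientation: [-0.003, 0.122, 0.992, 0.0]
wrist_force: [-0.0, -0.2, -0.6]
finger_gap: 0.0
```

```bash
cat > look.py <<'E'
import sys,cv2,numpy as np
from workcell import env
from h import *
ims=[]
for n,z in(("side",.15),("scene",.15)):
    im,d=env.read_camera(n);c=env.get_calibration(n)
    o=ortho(c,im,.092,.41,.71,-.105,.195,1300)
    p=lambda X:(int((.195-X[1])*1300),int((.71-X[0])*1300))
    ims.append(o); np.savez(f"{n}_{sys.argv[1]}.npz",im=im,d=d,**c)
w,_=env.read_camera("wrist")
cv2.imwrite(f"pics/{sys.argv[1]}.png",np.vstack([np.hstack(ims),cv2.resize(w[100:300,:],(780,244))])[:600])
s=env.get_state();print(s["tcp_pos"],s["wrist_force"],s["clock"])
E
python3 look.py a
```

```text
[ 0.50727229 -0.0084821   0.12390116] [ 0.60404824  0.4937404  -0.38220069] 3.55
```

View pics/a.png

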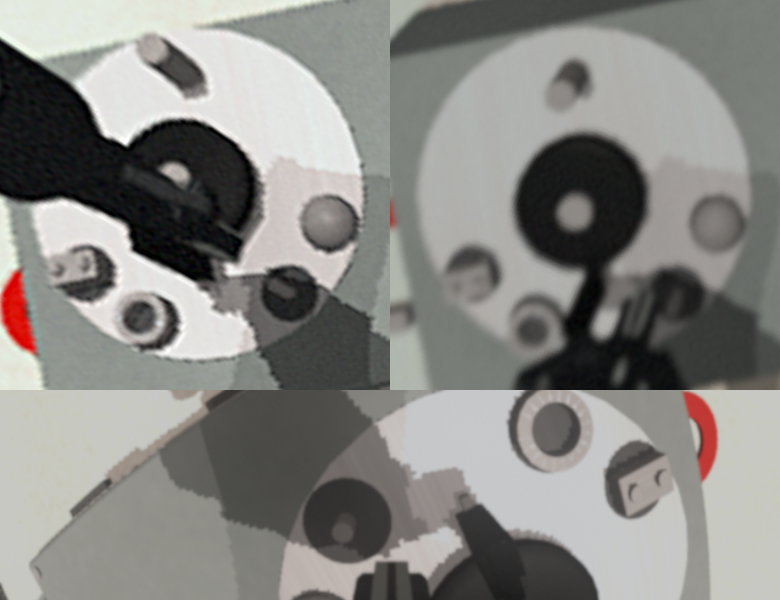

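Fingers stand clear on the pin side of the tab (wrist view: tab at (490,520), ring at (550,430)). Pushing most of the way now.

>>> arm_command(
  rows=[
    {"delta_pos": [0.12,0.25,0],"rot": [0,0,0],"fingers": 1},
    {"delta_pos": [0.12,0.25,0],"rot": [0,0,0],"fingers": 1},
    {"delta_pos": [0.12,0.25,0],"rot": [0,0,0],"fingers": 1},
    {"delta_pos": [0.12,0.25,0],"rot": [0,0,0],"fingers": 1},
    {"delta_pos": [0.12,0.25,0],"rot": [0,0,0],"fingers": 1},
    {"delta_pos": [0.12,0.25,0],"rot": [0,0,0],"fingers": 1},
    {"delta_pos": [0.12,0.25,0],"rot": [0,0,0],"fingers": 1},
    {"delta_pos": [0.12,0.25,0],"rot": [0,0,0],"fingers": 1},
    {"delta_pos": [0,0,0],"rot": [0,0,0],"fingers": 1},
    {"delta_pos": [0,0,0],"rot": [0,0,0],"fingers": 1},
  ],
)

```text
clock: 4.55
tcp_pos: [0.4977, 0.0353, 0.123]
orientation: [-0.001, 0.122, 0.992, 0.0]
wrist_force: [0.4, 0.4, -0.8]
finger_gap: -0.0002
```

```bash
python3 look.py b
```

```text
[0.49787355 0.03481334 0.1230176 ] [ 0.54021299  0.12174683 -0.37017978] 4.7
```

View pics/b.png

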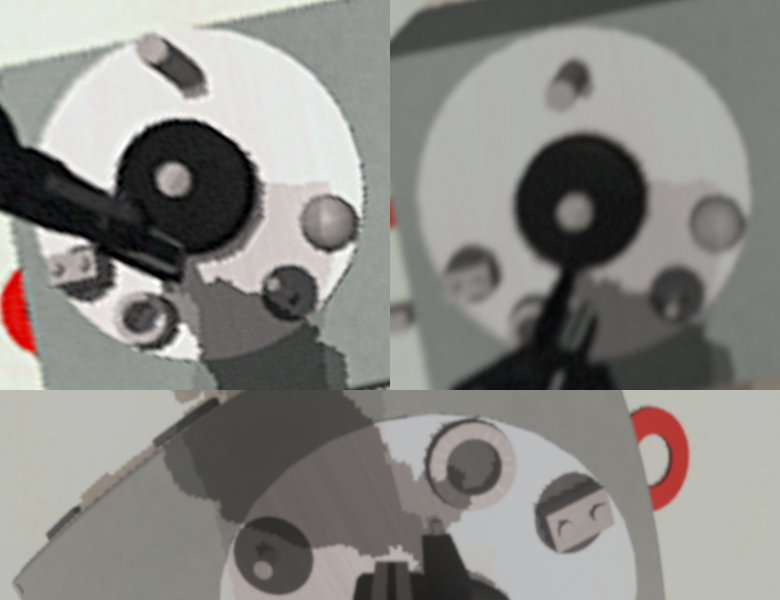

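```bash
cat > w.py <<'E'
import numpy as np
from workcell import env
c=env.get_calibration("wrist");K,R,t=c["mtx"],c["R"],np.ravel(c["t"]);o=-R.T@t
A=np.array([.561,.0445])
def wr(u,v,z,crop=True):
    if crop:u,v=u*640/780,100+(v-390)*200/244
    x=np.array([(u-K[0,2])/K[0,0],(v-K[1,2])/K[1,1]]);r=np.hypot(*x)
    d=R.T@np.array([*(x/r*np.sin(r)),np.cos(r)]);p=(o+d*(z-o[2])/d[2])[:2]
    q=p-A;return p.round(4),round(np.hypot(*q),4),round(np.degrees(np.arctan2(-q[1],-q[0])),1)
E
python3 - <<'E'
from w import *
print("ptr",wr(434,523,.102),"ring",wr(471,465,.096),"block",wr(576,513,.092),"pin",wr(273,555,.092))
E
```

```text
ptr (array([0.4837, 0.0589]), np.float64(0.0786), np.float64(-10.6)) ring (array([0.4628, 0.0819]), np.float64(0.105), np.float64(-20.8)) block (array([0.5006, 0.1336]), np.float64(0.1076), np.float64(-55.9)) pin (array([ 0.4841, -0.0237]), np.float64(0.1028), np.float64(41.6))
```

Wrist: pointer tip at -10.6°, ring at -20.8°. It needs about 10° more, roughly 11 mm along tool y.

>>> arm_command(
  rows=[
    {"delta_pos": [0,0.14,0],"rot": [0,0,0],"fingers": 1},
    {"delta_pos": [0,0.14,0],"rot": [0,0,0],"fingers": 1},
    {"delta_pos": [0,0.14,0],"rot": [0,0,0],"fingers": 1},
    {"delta_pos": [0,0.14,0],"rot": [0,0,0],"fingers": 1},
    {"delta_pos": [0,0,0],"rot": [0,0,0],"fingers": 1},
    {"delta_pos": [0,0,0],"rot": [0,0,0],"fingers": 1},
  ],
)

```text
clock: 5.3
tcp_pos: [0.5009, 0.0458, 0.1232]
orientation: [-0.0, 0.122, 0.992, 0.0]
wrist_force: [-1.7, -1.3, -0.1]
finger_gap: 0.0
```

```bash
python3 look.py c
```

```text
[0.50131802 0.04559724 0.1233697 ] [-0.57185009 -0.7453645   0.04989797] 5.45
```

View pics/c.png

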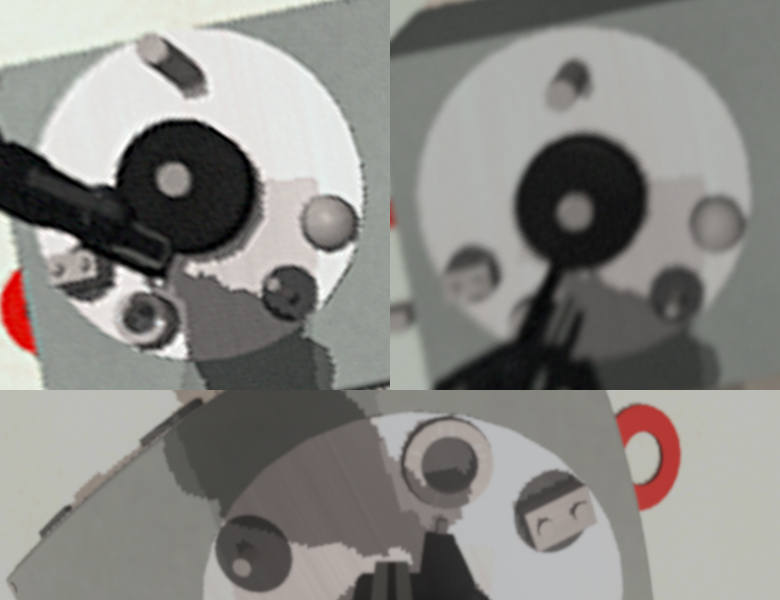

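Run:
```python
from w import *
print("ptr",wr(440,521,.102),"ring",wr(448,463,.096))
```

```text
ptr (array([0.4871, 0.0726]), np.float64(0.0791), np.float64(-20.8)) ring (array([0.463 , 0.0824]), np.float64(0.1051), np.float64(-21.2))
```

Pointer -20.8° against ring -21.2°, so it's set. Now I back off, rise and move over the button.

>>> arm_command(
  rows=[
    {"delta_pos": [0,-0.75,0],"rot": [0,0,0],"fingers": 1},
    {"delta_pos": [0,-0.75,0],"rot": [0,0,0],"fingers": 1},
    {"delta_pos": [0,0,-0.8],"rot": [0,0,0],"fingers": 1},
    {"delta_pos": [0,0,-0.8],"rot": [0,0,0],"fingers": 1},
    {"delta_pos": [0,0,-0.8],"rot": [0,0,0],"fingers": 1},
    {"delta_pos": [0,0,-0.8],"rot": [0,0,0],"fingers": 1},
    {"delta_pos": [-0.455,-0.92,0],"rot": [0,0,0],"fingers": 1},
    {"delta_pos": [-0.455,-0.92,0],"rot": [0,0,0],"fingers": 1},
    {"delta_pos": [-0.455,-0.92,0],"rot": [0,0,0],"fingers": 1},
    {"delta_pos": [-0.455,-0.92,0],"rot": [0,0,0],"fingers": 1},
    {"delta_pos": [-0.455,-0.92,0],"rot": [0,0,0],"fingers": 1},
    {"delta_pos": [-0.455,-0.92,0],"rot": [0,0,0],"fingers": 1},
    {"delta_pos": [-0.455,-0.92,0],"rot": [0,0,0],"fingers": 1},
    {"delta_pos": [-0.455,-0.92,0],"rot": [0,0,0],"fingers": 1},
    {"delta_pos": [-0.455,-0.92,0],"rot": [0,0,0],"fingers": 1},
    {"delta_pos": [-0.455,-0.92,0],"rot": [0,0,0],"fingers": 1},
    {"delta_pos": [0,0,0],"rot": [0,0,0],"fingers": 1},
    {"delta_pos": [0,0,0],"rot": [0,0,0],"fingers": 1},
  ],
)

```text
clock: 7.25
tcp_pos: [0.537, -0.1849, 0.1872]
orientation: [0.0, 0.123, 0.992, 0.0]
wrist_force: [-0.6, 0.9, 0.5]
finger_gap: 0.0002
```

Run:
```python
from workcell import env
import cv2
w,_=env.read_camera("wrist");cv2.imwrite("pics/d.png",w);print(env.get_state()["tcp_pos"])
```

```text
[ 0.53688698 -0.18427583  0.18720123]
```

View pics/d.png

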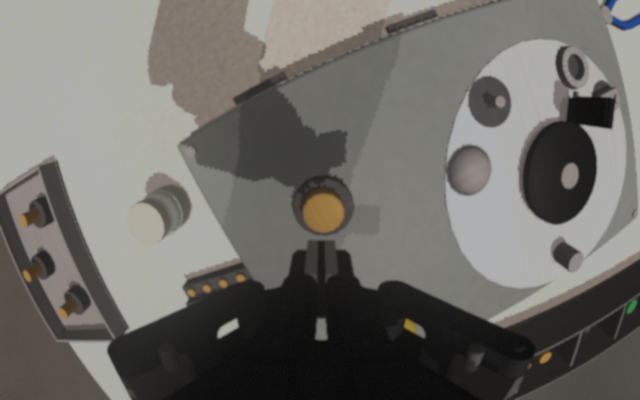

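```bash
python3 - <<'E'
from w import *
print("btn",wr(323,212,.116,0),"\nring",wr(573,66,.096,0),"\ntab top",wr(594,112,.151,0),wr(594,98,.151,0),"\ndisc",wr(560,172,.108,0))
from h import *
import numpy as np
E
python3 look.py e
```

```text
btn (array([ 0.536, -0.182]), np.float64(0.2279), np.float64(83.7)) 
ring (array([0.4623, 0.0824]), np.float64(0.1057), np.float64(-21.0)) 
tab top (array([0.5001, 0.0423]), np.float64(0.0609), np.float64(2.1)) (array([0.4894, 0.0443]), np.float64(0.0716), np.float64(0.1)) 
disc (array([0.5565, 0.0357]), np.float64(0.0099), np.float64(62.7))
[ 0.53699121 -0.18348385  0.18734677] [-0.41885977  0.18770514 -0.13109524] 7.45
```

View pics/e.png

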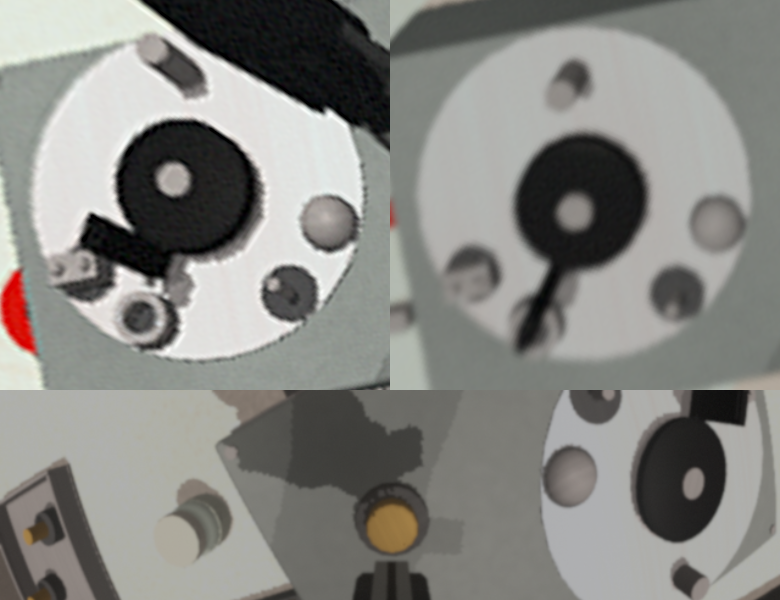

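The scene view (right) has the pointer over the ring. I'll check numerically with depth, now that the tab is unobstructed.

Run:
```python
import numpy as np
for n in("side","scene"):
  for k in("0","_e"):
    c=np.load(n+k+".npz");d=c["d"];v,u=np.mgrid[:400,:640]
    P=(np.stack([u*d,v*d,d],-1)@np.linalg.inv(c["mtx"]).T-np.ravel(c["t"]))@c["R"]
    q=P[(d>0)&(np.hypot(P[...,0]-.561,P[...,1]-.0445)<.09)&(P[...,2]>.147)&(P[...,2]<.157)]
    m=q.mean(0)[:2];r=m-[.561,.0445];print(n,k,len(q),m,np.hypot(*r),np.degrees(np.arctan2(-r[1],-r[0])))
```

```text
side 0 44 [0.49959661 0.03213141] 0.06263671754633279 11.388786767550787
side _e 42 [0.50143965 0.06470003] 0.06289257686443839 -18.734489921969693
scene 0 51 [0.50221698 0.03350362] 0.05980270681196377 10.595702079792503
scene _e 47 [0.50474284 0.06580216] 0.0601552208882404 -20.73951636317643
```

All estimates put the selector within about 2° of the ring. Pressing the button.

>>> arm_command(
  rows=[
    {"delta_pos": [0,0,0.85],"rot": [0,0,0],"fingers": 1},
    {"delta_pos": [0,0,0.85],"rot": [0,0,0],"fingers": 1},
    {"delta_pos": [0,0,0.85],"rot": [0,0,0],"fingers": 1},
    {"delta_pos": [0,0,0.85],"rot": [0,0,0],"fingers": 1},
    {"delta_pos": [0,0,0.14],"rot": [0,0,0],"fingers": 1},
    {"delta_pos": [0,0,0.14],"rot": [0,0,0],"fingers": 1},
    {"delta_pos": [0,0,0.14],"rot": [0,0,0],"fingers": 1},
    {"delta_pos": [0,0,0.14],"rot": [0,0,0],"fingers": 1},
    {"delta_pos": [0,0,0.14],"rot": [0,0,0],"fingers": 1},
    {"delta_pos": [0,0,0],"rot": [0,0,0],"fingers": 1},
    {"delta_pos": [0,0,0],"rot": [0,0,0],"fingers": 1},
    {"delta_pos": [0,0,0],"rot": [0,0,0],"fingers": 1},
  ],
)

```text
clock: 8.65
tcp_pos: [0.5375, -0.184, 0.1061]
orientation: [0.001, 0.122, 0.992, 0.0]
wrist_force: [-1.3, 2.9, 5.5]
finger_gap: -0.0002
```

>>> arm_command(
  rows=[
    {"delta_pos": [0,0,0.08],"rot": [0,0,0],"fingers": 1},
    {"delta_pos": [0,0,0],"rot": [0,0,0],"fingers": 1},
    {"delta_pos": [0,0,0],"rot": [0,0,0],"fingers": 1},
  ],
)

```text
clock: 8.95
tcp_pos: [0.5376, -0.184, 0.1058]
orientation: [0.001, 0.122, 0.992, -0.0]
wrist_force: [-4.6, 4.9, 15.4]
finger_gap: -0.0
```

Force rose to 15 N with no further travel, so the button is on its stop. Retreating.

>>> arm_command(
  rows=[
    {"delta_pos": [0,0,-0.4],"rot": [0,0,0],"fingers": 1},
    {"delta_pos": [0,0,-0.8],"rot": [0,0,0],"fingers": 1},
    {"delta_pos": [0,0,-0.9],"rot": [0,0,0],"fingers": 1},
    {"delta_pos": [0,0,-0.9],"rot": [0,0,0],"fingers": 1},
    {"delta_pos": [0,0,-0.9],"rot": [0,0,0],"fingers": 1},
    {"delta_pos": [0,0,0],"rot": [0,0,0],"fingers": 1},
    {"delta_pos": [0,0,0],"rot": [0,0,0],"fingers": 1},
  ],
)

```text
clock: 9.65
tcp_pos: [0.5375, -0.1846, 0.1815]
orientation: [0.0, 0.123, 0.992, -0.0]
wrist_force: [-0.0, 0.8, -0.5]
finger_gap: -0.0001
```

```bash
python3 look.py f
python3 - <<'E'
import numpy as np
from workcell import env
for n in("side","scene"):
  for k in("_e","_f"):
    c=np.load(n+k+".npz");d=c["d"];v,u=np.mgrid[:400,:640]
    P=(np.stack([u*d,v*d,d],-1)@np.linalg.inv(c["mtx"]).T-np.ravel(c["t"]))@c["R"]
    q=P[(d>0)&(np.hypot(P[...,0]-.561,P[...,1]-.0445)<.09)&(P[...,2]>.147)&(P[...,2]<.157)]
    r=q.mean(0)[:2]-[.561,.0445]
    b=P[(d>0)&(np.hypot(P[...,0]-.537,P[...,1]+.184)<.012)&(P[...,2]<.13)]
    print(n,k,np.degrees(np.arctan2(-r[1],-r[0])),"btn z",np.median(b[:,2]) if len(b) else None,len(b))
E
```

```text
[ 0.53653204 -0.18396455  0.1803405 ] [-0.67496914  0.20834757  0.39692297] 9.8
side _e -18.734489921969693 btn z 0.11454970824921394 101
side _f -19.463033400367898 btn z 0.11462774105459342 100
scene _e -20.73951636317643 btn z 0.11704221700014979 69
scene _f -20.69781939443278 btn z 0.11690052328775785 66
```

View pics/f.png

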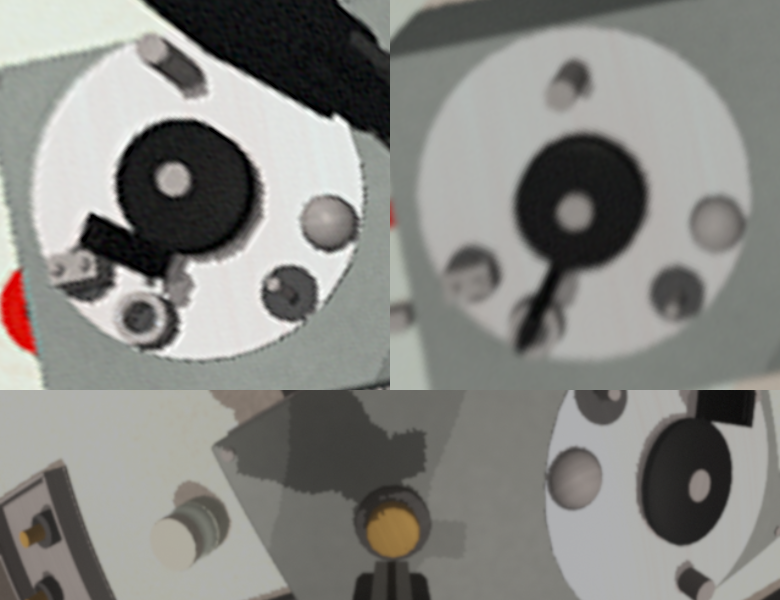

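The selector is unchanged at the ring, the button is back up, and the arm is clear. Handing in.

```bash
python3 -c "
from workcell import env
print(env.hand_in())"
```

```text
the job is handed in; nothing more can be done
None
```

I pushed the selector tab from one side only, with closed fingers, until its pointer aimed at the ring. I then pressed the brass button down once and let it spring back, and handed the job in at about 10 s on the clock.

- **Selector:** After the push, the wrist camera put the pointer at -20.8° and the ring at -21.2°. After the press, the side and scene cameras put the tab at -19.5° and -20.7°, within about 2° of the ring (roughly 8° is allowed). The two cameras differ by about 1–2°. A rough wrist-camera reading of the tab top from over the button gave about 0–2°. I discounted it because the visible patch was the tab's side face near the image edge.
- **Button:** It went down 10 mm to its stop, with the force rising to 15 N and no further travel. It is back up at about 115–117 mm, the same as before the press.
- **Loose parts:** The robot's path stayed clear of them. The bushing was unmoved in the pictures before and after the press. I did not measure the other loose parts.
- **Arm:** At the last check the fingertips were at 180 mm height, touching nothing.

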